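# Fit the mill sleeve and press start

### The arm

A 6-joint arm with a two-finger parallel gripper is mounted at the origin on the work surface. World frame = base frame: x ahead of the robot, y to its left, z up, the work surface at z = 0. Lengths are in m, angles in rad, forces in N, time in s.
With the tool pointing down it reaches from about 0.375 to 0.975 m from the base axis. Payload 3.8 kg.
Tool frame: the origin (TCP) lies on the mounting face of the last link; the fingertips stand 173 mm ahead of it and the grasp point (between the pads) lies 155 mm ahead of it; z points along the fingers, y is the direction in which the jaws open and shut (so a half turn about z gives the same grasp; the last joint's range is limited). The gripper opens to 85 mm and grips with 20 to 120 N. Pads are 22 mm wide; open, the fingers measure 114 mm over their backs; the gripper's body (76 mm by 85 mm) begins 54 mm behind the grasp point. The pads swing forward as they close: fully open they stand 13 mm farther back than shut.
Start: joints at [-1.229, 0.264, 1.604, -0, 1.274, -0.037], TCP at [0.25, -0.627, 0.405] pointing down, gripper open.
Joint ranges: [-2.63, 2.63], [-0.94, 2.18], [0.31, 2.57], [-1.31, 4.45], [0, 2.66], [-2.55, 2.55]. Speed limits (rad/s): [2.57, 2.57, 3.14, 3.14, 3.14, 3.14].

### API

Orientations are given as a rotation vector (axis times angle).
In Python, from workcell import bot gives the robot as it stands.
- The arm moves only by the shell command python3 -m jog 'ROWS' [FORCE]. ROWS is JSON, a list that holds one entry, the list of rows, each a list of 7 numbers: the closure, from 0 (fully open) to 1 (shut), then the shift along the tool's x, y, z in cm, then the turn, a rotation vector about the tool's x, y, z in rad. A call has 1 to 12 rows; each row is the pose to reach, as a shift and turn from the pose commanded when the call began, along the tool's axes at that moment; what a row does not reach only later rows make up. A row lasts 1/8 s, in which the tool goes at most 62.5 mm and 10.7 degrees, less where a joint would pass 70% of its speed; a pose out of reach is approached as far as the arm can. A call with a gripper value outside its range is refused whole. The fingers move at their own pace and stop on an object; FORCE is the grip in N (left out, the last holds). Time passes only in rows, so rows that repeat a pose let the fingers close. It gives the time, the measured TCP pose, the force and the opening at its end, in the units of the state.
- bot.read_state(): the state, without advancing time (a new reading comes with each control period).
- bot.read_camera(name): name is "scene" or "top"; returns the picture (480x640x3 uint8, red, green, blue); there is no depth.
- bot.camera_model(name): a dict with "intrinsics" (3x3 intrinsics, pixels), "k1" (the pictures are not rectified: a ray, as slopes to the right and down, at radius r is drawn at 1 + k1 r^2 times it, then the intrinsics apply), "rvec" (rotation vector, rad) and "tvec" (3), from world to camera coordinates, as OpenCV has them. Camera axes: x right, y down, z forward; pixel columns grow to the right and rows downward; lengths in m; the calibration is good to about 2 mm. A picture is of the moment at which its call begins. camera_model takes no time and is no camera call.
- bot.finish_job(): hands the job in, once; it reports no verdict.
The state is a dict: "time": time; "q": joint angles; "joint_vel": joint speeds; "joint_torque": joint torques, N m; "tool_pos": TCP position; "tcp_rot": TCP orientation; "wrist_force": force on the tool from outside, world axes, zero at the start; "torque": the same for the moment, N m; "width": opening from 0.0 (shut) to 1.0 (fully open).
Only numpy, scipy, OpenCV 4.12 (cv2) and the standard library are available. Lean on these libraries where they do the work, as an engineer would, in place of code of your own. Each camera call takes 0.05 s, during which the arm holds its last target.

### The job

Slip the thick-walled steel sleeve over the upright drive shaft of the spice-mill base and lower it until it sits on the deck before letting it go. Then push the large start button on the mill's slanted panel, under the carrying handle, fully down and let it spring back. Do not press the small button, do not press start before the sleeve is seated, and leave the other things on the shelf where they stand.

Things in the scene. Friction and masses are not known exactly. Their poses are not given: they have to be found in the camera images.
- mill: Fixed cream spice-mill drive base, 170 mm wide (its y), 225 mm long (its x). Origin on the shelf surface; x points to the rear, z up. Rear deck flat at 70 mm height, from x -20 to +110 mm; in front of it a flat panel slopes 35 degrees below level, from the deck edge at x -20 down to the shelf at x -115 mm. Position and yaw vary.
- shaft_foot (a point): Foot of the upright steel drive shaft, on its axis at deck height (70 mm; mill x +55, y 0). The shaft is 16 mm in diameter and 60 mm tall, with a tapered top.
- shaft_top (a point): Top of that shaft, on its axis, 130 mm above the shelf.
- bail_mid (a point): Middle of the fixed steel carrying handle: a level bar 10 mm thick, along mill y from -76 to +76 mm, at mill x -92 mm, 115 mm above the shelf, over the button panel; at both ends it runs back and down to the front edge of the deck. It bars the way to the buttons from straight above.
- start_top (a point): Centre of the top face of the start button, the larger of two round steel buttons on the slanted panel (32 mm in diameter), at mill x -82, y -16 mm, 54 mm above the shelf. Its own z axis points out of the panel (35 degrees from vertical, towards the mill's front -x); press against z.
- start (a joint): Travel of the start button in m: 0 up, 0.006 fully down; a spring brings it back; about 5 N holds it fully down.
- pulse_top (a point): Centre of the top face of the small pulse button (18 mm in diameter), at mill y +46 mm, same tilt; not to be pressed.
- pulse (a joint): Travel of the small button in m: 0 up, 0.005 down.
- sleeve_mid (a point): Centre, half-way up, of the loose thick-walled plain steel sleeve: 40 mm outer diameter, 20.4 mm bore right through, 50 mm tall, standing upright on the shelf; the same both ways up; about 0.1 to 0.2 kg. z along its bore.
- napkin_mid (a point): Bystander: centre of a thin steel napkin ring, 54 mm across, 30 mm tall.
- cup_mid (a point): Bystander: centre of a stepped silicone cup, 78 mm across the rim, 58 mm tall.
- mug_mid (a point): Bystander: centre of a white porcelain mug, 76 mm across, 80 mm tall; its handle reaches about 75 mm from the centre along its +y.
- jar_mid (a point): Bystander: centre of a chrome twist-top jar, 76 mm across, 108 mm tall.
- noodle_mid (a point): Bystander: centre of an open clear plastic noodle box, 85 x 160 mm (its x, y), 75 mm tall.
- shaker_mid (a point): Bystander: centre of a small white porcelain shaker, 36 mm across, 70 mm tall, standing in front of the mill.
Mind the look-alikes: they are no part of the job. Leave any turquoise or yellow look-alike of the part that bears sleeve_mid alone.

How it is judged:
By the outcome, as a careful person would: the job done as asked, in the order asked, and still so for the second after the job is handed in, with the robot touching nothing.
It also fails if it takes over 56 s, if anything falls off the work surface, if the arm or the gripper's body presses on something with over 40 N, if the wrist force passes 120 N, or if a joint passes its speed limit or range.

## Working session

There is one attempt and no reset: what is moved stays moved. The work goes in short steps, Python scripts to look and compute and a shell command to move; the robot and the scene stay as the last step left them, time stands still between calls to the robot, and variables do not carry over. Pictures are saved under pics/ and viewed, and the job is handed in when it is done.

```bash
ls; mkdir -p pics; python3 - <<'E'
from workcell import bot
import cv2
for n in("scene","top"):
    im=bot.read_camera(n); cv2.imwrite(f"pics/{n}0.png",im[:,:,::-1]); m=bot.camera_model(n); print(n,m)
print(bot.read_state())
E
```

```text
pics
scene {'intrinsics': array([[484.0672502 ,   0.        , 317.5126532 ],
       [  0.        , 484.0672502 , 241.93073532],
       [  0.        ,   0.        ,   1.        ]]), 'k1': -0.052584548600992806, 'rvec': array([ 0.83357011,  2.48902394, -1.14125012]), 'tvec': array([ 0.44535231, -0.13521641,  1.34174211])}
top {'intrinsics': array([[462.52571778,   0.        , 324.47070489],
       [  0.        , 462.52571778, 240.59424601],
       [  0.        ,   0.        ,   1.        ]]), 'k1': -0.02785575814513513, 'rvec': array([ 2.14988432, -2.14328686,  0.12029921]), 'tvec': array([-0.01564269,  0.56648496,  1.01293792])}
{'time': 0.1, 'q': array([-1.22885138e+00,  2.64716053e-01,  1.60523013e+00,  2.08616957e-05,
        1.27370398e+00, -3.69428294e-02]), 'joint_vel': array([ 0.00027599, -0.00127803, -0.00341719, -0.00224148, -0.00025424,
       -0.00084043]), 'joint_torque': array([ 1.06956653e-03, -5.16707540e+01, -3.68590200e+01, -6.50418770e-05,
        6.29025250e-03,  6.86671626e-06]), 'tool_pos': array([ 0.24954774, -0.62685336,  0.40346433]), 'tcp_rot': array([-3.08338832e+00, -5.91209000e-01,  4.59705770e-04]), 'wrist_force': array([-1.0282544 ,  0.17538976, -0.18292506]), 'torque': array([ 0.02299773, -0.01084657, -0.01238189]), 'width': 0.9965624376568165}
```

View pics/scene0.png

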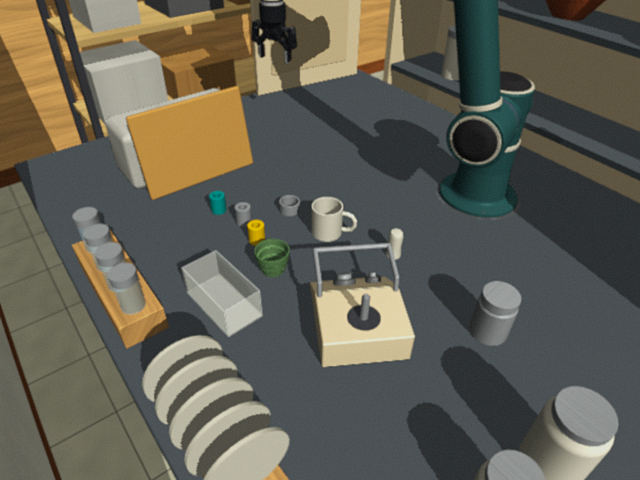

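View pics/top0.png

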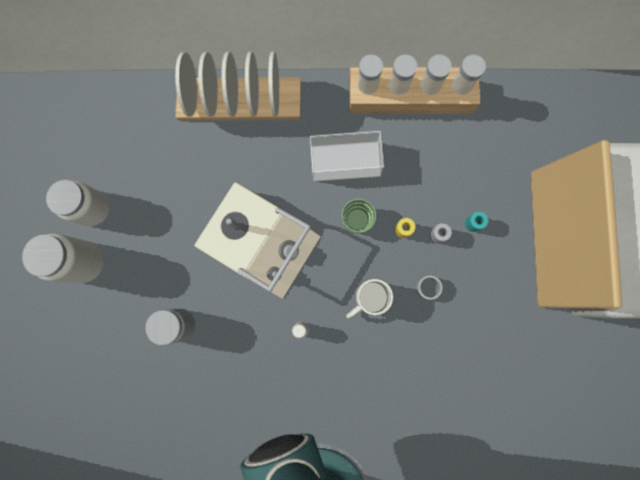

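The scene picture shows the mill at about (363,320) and the shaft at (365,305). In the top picture the mill is at (258,240), with the shaft base at (235,225).

Sleeve candidates in the top picture:
- grey, thick-walled: (442,233)
- grey, thin and wider: (430,288), which is the napkin ring
- yellow: (405,228), a look-alike
- turquoise: (477,222), a look-alike

The grey thick-walled one fits. I'll confirm it in an enlarged crop.

```bash
cat > h.py <<'E'
import numpy as np,cv2
from workcell import bot
class Cam:
    def __init__(s,n):
        m=bot.camera_model(n); s.K=m["intrinsics"]; s.d=np.array([m["k1"],0,0,0,0.]); s.rv=m["rvec"]; s.t=m["tvec"]; s.R=cv2.Rodrigues(s.rv)[0]; s.c=-s.R.T@s.t
    def ray(s,p):
        u=cv2.undistortPoints(np.array([[p]],float),s.K,s.d)[0,0]; return s.R.T@np.r_[u,1]
    def plane(s,p,z):
        r=s.ray(p); return s.c+r*(z-s.c[2])/r[2]
    def proj(s,P): return cv2.projectPoints(np.atleast_2d(np.array(P,float)),s.rv,s.t,s.K,s.d)[0][:,0]
def tri(c1,p1,c2,p2):
    r1,r2=c1.ray(p1),c2.ray(p2); A=np.c_[r1,-r2]; k=np.linalg.lstsq(A,c2.c-c1.c,rcond=None)[0]
    a=c1.c+r1*k[0]; b=c2.c+r2*k[1]; return (a+b)/2,np.linalg.norm(a-b)
S,T=Cam("scene"),Cam("top")
E
python3 - <<'E'
import cv2,numpy as np
t=cv2.imread("pics/top0.png");s=cv2.imread("pics/scene0.png")
a=cv2.resize(t[200:310,385:495],(400,400),interpolation=cv2.INTER_CUBIC)
b=cv2.resize(s[180:260,200:280],(400,400),interpolation=cv2.INTER_CUBIC)
cv2.imwrite("pics/c1.png",np.hstack([a,b]))
a=cv2.resize(t[175:305,185:330],None,fx=2.75,fy=2.75,interpolation=cv2.INTER_CUBIC)
b=cv2.resize(s[230:370,300:420],None,fx=3.2,fy=3.2,interpolation=cv2.INTER_CUBIC)
h=max(a.shape[0],b.shape[0]);a=cv2.copyMakeBorder(a,0,h-a.shape[0],0,0,0);b=cv2.copyMakeBorder(b,0,h-b.shape[0],0,0,0)
cv2.imwrite("pics/c2.png",np.hstack([a,b]))
E
```

```text
(no output)
```

View pics/c1.png

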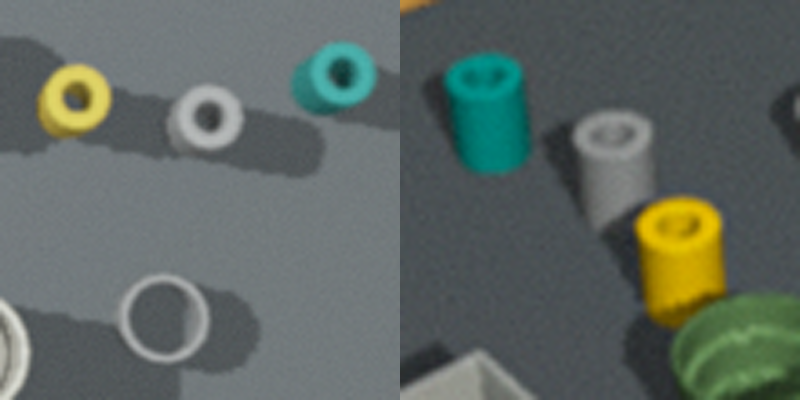

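View pics/c2.png

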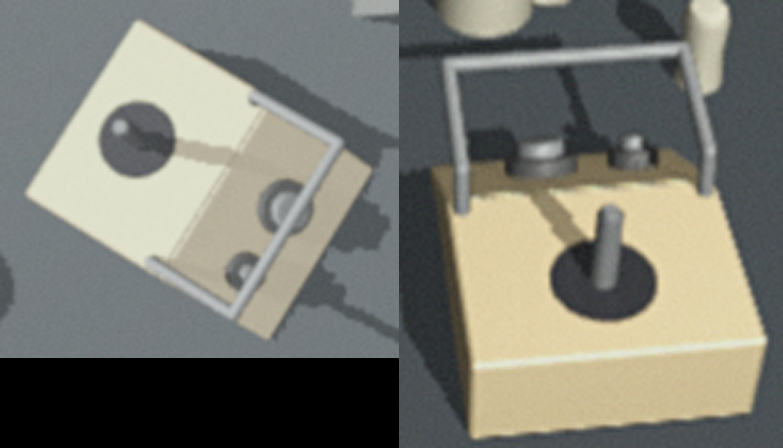

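The crop shows the grey sleeve with a thick wall and small bore, its top at top-view (442.5,232) and scene (242.6,206.8). The thin wide ring is the napkin ring. The mill's deck corners, shaft and bail are all clear. The bail's corners are at crop (342,142) and (234,316).

```bash
python3 - <<'E'
from h import *
np.set_printoptions(precision=4,suppress=True)
t=cv2.imread("pics/top0.png");s=cv2.imread("pics/scene0.png")
def cen(m):
    c=max(cv2.findContours(m,cv2.RETR_EXTERNAL,cv2.CHAIN_APPROX_NONE)[0],key=cv2.contourArea); return cv2.fitEllipse(c)
def blob(im,x0,y0,x1,y1,lo,f=6):
    g=cv2.resize(cv2.cvtColor(im[y0:y1,x0:x1],6),None,fx=f,fy=f,interpolation=cv2.INTER_CUBIC)
    e=cen((g>lo).astype(np.uint8)*255); return (np.array(e[0])+.5)/f-.5+[x0,y0], np.array(e[1])/f
for lo in (135,150,165): 
    p,ax=blob(t,425,218,458,250,lo); print("slv top",lo,p,ax,T.plane(p,.05))
for lo in (120,135,150): print("slv scene",lo,*blob(s,230,198,256,232,lo))
print("tri",tri(T,(442.5,231.9),S,(242.6,206.8)))
# mill: dark disc & deck corners
ct=lambda p:(np.array(p)+.5)/2.75-.5+[185,175]
cs=lambda p:(np.array([p[0]-399,p[1]])+.5)/3.2-.5+[300,230]
print("shaft tip",T.plane(ct((120,127)),.13),S.plane(cs((610,210)),.13),tri(T,ct((120,127)),S,cs((610,210))))
print("disc",T.plane(ct((137,139)),.07),S.plane(cs((604,281)),.07))
a,b=T.plane(ct((138,20)),.07),T.plane(ct((27,192)),.07);print("rear corners",a,b,np.linalg.norm(a-b))
c,d=S.plane(cs((471,368)),.07),S.plane(cs((766,338)),.07);print("rear corners S",c,d,np.linalg.norm(c-d))
e,f=T.plane(ct((342,142)),.115),T.plane(ct((234,316)),.115);print("bail T",e,f,np.linalg.norm(e-f))
g,h=S.plane(cs((450,63)),.115),S.plane(cs((683,48)),.115);print("bail S",g,h,np.linalg.norm(g-h))
for n,p,q in(("T",e,f),("S",g,h),("rT",a,b),("rS",c,d)):
    v=q-p; print(n,"yaw of y axis",np.degrees(np.arctan2(v[1],v[0])))
b1=(T.plane(ct((285,207)),.054));print("start T",b1, "S",S.plane(cs((543,148)),.054))
for nm,p in(("cup",(359,212)),("mug",(375,296)),("shaker",(299,331))): print(nm,T.plane(p,.06))
E
```

```text
slv top 135 [441.8839 231.4683] [17.5356 18.7774] [ 0.5859 -0.277   0.05  ]
slv top 150 [442.0399 231.5464] [16.7972 17.5377] [ 0.5857 -0.2774  0.05  ]
slv top 165 [442.0737 231.6333] [15.8899 16.3566] [ 0.5855 -0.2775  0.05  ]
slv scene 120 [242.5196 210.4414] [13.6281 20.7766]
slv scene 135 [242.4358 206.8904] [ 8.8435 13.9407]
slv scene 150 [252.2391 225.3985] [ 8.278  11.9361]
tri (array([ 0.5849, -0.2791,  0.0439]), np.float64(0.0024431086299165246))
shaft tip [0.5955 0.1853 0.13  ] [0.5978 0.1884 0.13  ] (array([0.5959, 0.1862, 0.1269]), np.float64(0.000504087249092505))
disc [0.5961 0.185  0.07  ] [0.5971 0.1893 0.07  ]
rear corners [0.6945 0.1871 0.07  ] [0.5529 0.2726 0.07  ] 0.16535080611570213
rear corners S [0.6978 0.1924 0.07  ] [0.5515 0.2762 0.07  ] 0.16855310752287267
bail T [0.5866 0.0174 0.115 ] [0.4536 0.0978 0.115 ] 0.15544719142950236
bail S [0.5841 0.0225 0.115 ] [0.455  0.1002 0.115 ] 0.15059298686251898
T yaw of y axis 148.8368815272121
S yaw of y axis 148.97838174173592
rT yaw of y axis 148.87152680352708
rS yaw of y axis 150.17525666543057
start T [0.5431 0.0663 0.054 ] S [0.5438 0.0707 0.054 ]
cup [ 0.628  -0.0912  0.06  ]
mug [ 0.4418 -0.1251  0.06  ]
shaker [0.3658 0.0401 0.06  ]
```

Checks against what is expected:
- Mill yaw is about 59°. The bail spans 151–155 mm (152 expected), the deck width reads 165–169 mm (170 expected), and shaft tip z triangulates to 0.127 (0.130 expected).
- The two views differ by 3–4 mm in y, so I'll refine relative to the shaft later.
- The sleeve's row runs along y, so the jaws go along world x.

Next is a helper that converts world targets to tool-axis shifts.

```bash
cat >> h.py <<'E'
from scipy.spatial.transform import Rotation as Ro
np.set_printoptions(precision=4,suppress=True)
def go(*tg,R=None):
    """tg: world TCP targets -> shift cm, turn in tool axes from current measured"""
    s=bot.read_state(); R0=Ro.from_rotvec(s["tcp_rot"])
    for g in tg: print("shift cm",R0.inv().apply(np.array(g)-s["tool_pos"])*100)
    if R is not None: print("turn",(R0.inv()*R).as_rotvec())
def down(yaw): # tool x yaw deg, tool z down
    a=np.radians(yaw); x=np.array([np.cos(a),np.sin(a),0]); z=np.array([0,0,-1.]); return Ro.from_matrix(np.c_[x,np.cross(z,x),z])
E
python3 - <<'E'
from h import *
print("S sleeve",S.plane((242.4,206.9),.05))
go((.27,-.5,.40),(.32,-.30,.36),(.585,-.278,.32),R=down(90))
E
```

```text
S sleeve [ 0.5886 -0.2704  0.05  ]
shift cm [  6.5922 -11.0285   0.3697]
shift cm [ 18.6349 -27.7524   4.4053]
shift cm [ 44.0688 -19.9863   8.3918]
turn [-0.0017 -0.0013 -1.1919]
```

```bash
python3 -m jog '[[[0,3,-5.5,0.2,0,0,-0.17],[0,6.6,-11,0.4,0,0,-0.34],[0,11,-17,2,0,0,-0.51],[0,15,-23,3.5,0,0,-0.68],[0,18.6,-27.5,4.4,0,0,-0.85],[0,24,-26,5,0,0,-1.02],[0,30,-24,6,0,0,-1.19],[0,36,-22.2,7,0,0,-1.192],[0,41,-20.8,8,0,0,-1.192],[0,44.2,-20.1,8.4,0,0,-1.192],[0,44.2,-20.1,8.4,0,0,-1.192],[0,44.2,-20.1,8.4,0,0,-1.192]]]' 40
python3 - <<'E'
from h import *
s=bot.read_state();print(s["tool_pos"],s["q"],s["time"])
t=bot.read_camera("top");c=bot.read_camera("scene")
print(T.proj([s["tool_pos"]+[0,0,-.155]]),S.proj([s["tool_pos"]+[0,0,-.155]]))
a=cv2.resize(t[190:280,390:500],None,fx=3.6,fy=4,interpolation=2);a=cv2.resize(t[190:290,390:490],(400,400),interpolation=2)
b=cv2.resize(c[130:250,180:300],(400,400),interpolation=2)
cv2.imwrite("pics/c3.png",np.hstack([a,b])[:,:,::-1])
E
```

```text
time: 1.6
tool_pos: [0.5854, -0.2768, 0.32]
tcp_rot: [-2.22, -2.221, 0.001]
wrist_force: [0.2, 0.3, -0.4]
width: 1.0
[ 0.5854 -0.2768  0.32  ] [-0.4801  0.2758  1.7502 -0.0003  1.1174 -0.4802] 1.6
[[455.271  223.1759]] [[237.8866 165.386 ]]
```

View pics/c3.png

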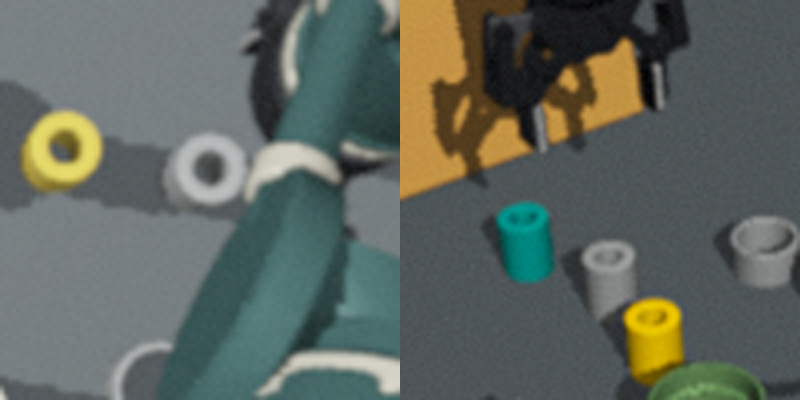

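The crop shows the open jaws above the sleeve, with the pad tips at scene about (240,168) mid-point. The sleeve and both look-alikes are undisturbed. I'll use the gripper to measure the scene camera's bias.

```bash
python3 - <<'E'
from h import *
s=bot.read_state();P=s["tool_pos"]
print(S.plane((240,168),P[2]-.16)-P)
print(S.plane((180+(609-400)*.3,130+256*.3),.05))
E
```

```text
[-0.0009  0.007  -0.16  ]
[ 0.5878 -0.2703  0.05  ]
```

With that bias removed, the scene view gives y of about −0.277, which agrees with the top view. The sleeve is at (0.586,−0.2775). Descending and gripping.

```bash
python3 -m jog '[[[0,-0.05,0.05,4,0,0,0],[0,-0.05,0.05,8,0,0,0],[0,-0.05,0.05,11.5,0,0,0],[0,-0.05,0.05,13.2,0,0,0],[0,-0.05,0.05,13.2,0,0,0],[0.3,-0.05,0.05,13.2,0,0,0],[0.6,-0.05,0.05,13.2,0,0,0],[0.8,-0.05,0.05,13.2,0,0,0],[0.8,-0.05,0.05,13.2,0,0,0],[0.8,-0.05,0.05,13.2,0,0,0],[0.8,-0.05,0.05,13.2,0,0,0]]]' 50
```

```text
time: 3.08
tool_pos: [0.5873, -0.2779, 0.1905]
tcp_rot: [2.219, 2.22, 0.001]
wrist_force: [-1.2, 0.2, 6.7]
width: 0.445
```

```bash
python3 -m jog '[[[0.8,0,0,-4,0,0,0],[0.8,0,0,-9,0,0,0],[0.8,0,0,-14,0,0,0],[0.8,0,0,-14,0,0,0]]]'
python3 - <<'E'
from h import *
s=bot.read_state();print(s["tool_pos"],s["width"],s["wrist_force"])
c=bot.read_camera("scene")
cv2.imwrite("pics/c4.png",cv2.resize(c[120:280,160:320],(600,600),interpolation=2)[:,:,::-1])
go((.50,0,.33),(.596,.187,.33))
E
```

```text
time: 3.58
tool_pos: [0.5883, -0.2783, 0.3348]
tcp_rot: [2.214, 2.214, 0.005]
wrist_force: [1.1, -0.6, -1.7]
width: 0.448
[ 0.5883 -0.2783  0.3348] 0.4479779555532736 [ 1.1151 -0.6229 -1.6925]
shift cm [27.7746 -8.7144  0.0398]
shift cm [46.4734  0.888   0.039 ]
```

View pics/c4.png

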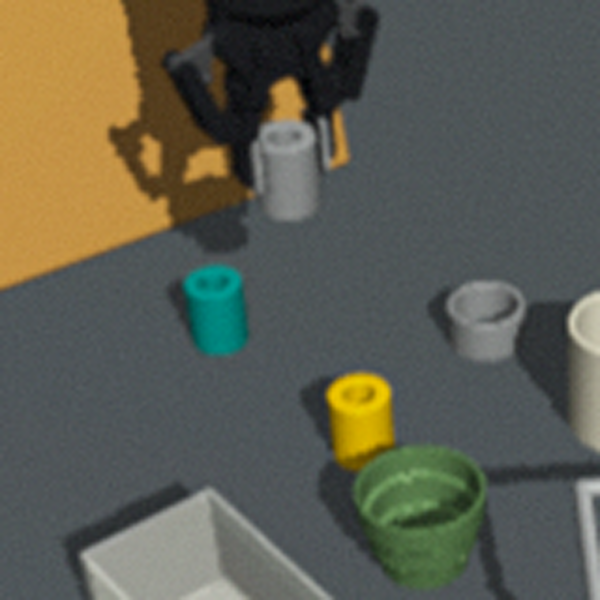

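The sleeve is held upright and the bystanders have not moved. Moving to above the shaft.

```bash
python3 -m jog '[[[0.8,3,0,-0.8,0,0,0],[0.8,8,0.1,-1.5,0,0,0],[0.8,14,0.2,-1.5,0,0,0],[0.8,20,0.4,-1.5,0,0,0],[0.8,26,0.5,-1.5,0,0,0],[0.8,32,0.6,-1.5,0,0,0],[0.8,38,0.7,-1.5,0,0,0],[0.8,43,0.8,-1.5,0,0,0],[0.8,46.4,0.8,-1.5,0,0,0],[0.8,46.4,0.8,-1.5,0,0,0],[0.8,46.4,0.8,-1.5,0,0,0]]]'
python3 - <<'E'
from h import *
s=bot.read_state();print(s["tool_pos"],s["q"],s["width"],s["wrist_force"],s["time"])
c=bot.read_camera("scene");t=bot.read_camera("top")
cv2.imwrite("pics/s5.png",c[:,:,::-1]);cv2.imwrite("pics/t5.png",t[:,:,::-1])
a=cv2.resize(c[200:360,300:420],(450,600),interpolation=2);b=cv2.resize(t[150:310,180:273],(349,600),interpolation=2)
cv2.imwrite("pics/c5.png",np.hstack([a,b])[:,:,::-1])
E
```

```text
time: 5.0
tool_pos: [0.5937, 0.1862, 0.3415]
tcp_rot: [-2.22, -2.221, 0.006]
wrist_force: [-0.6, -0.6, -0.8]
width: 0.448
[0.5937 0.1862 0.3415] [ 0.264   0.2124  1.7868 -0.0006  1.1463  0.2637] 0.4481660777149406 [-0.5723 -0.6124 -0.8095] 5.0
```

View pics/c5.png

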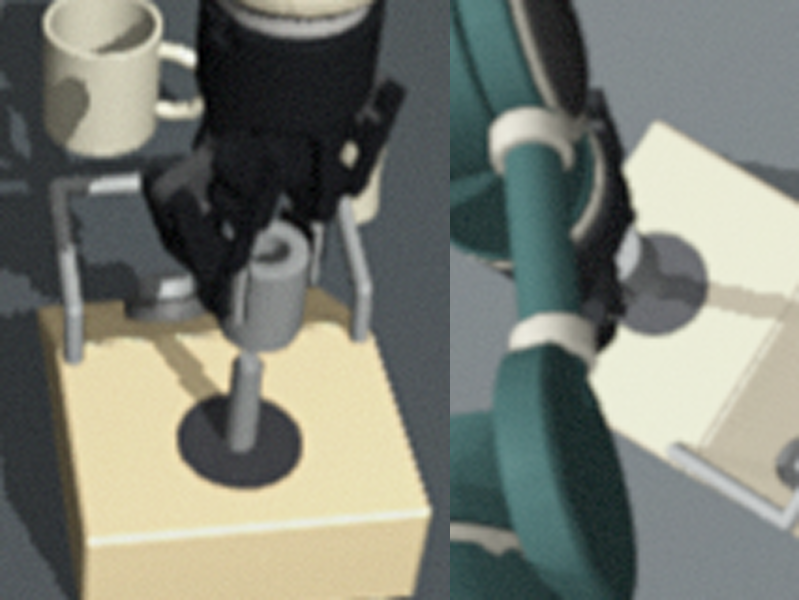

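The scene crop shows the sleeve's top rim at crop (276,251), the shaft tip at (248,357) and the shaft's disc at (241,440). The top view is blocked by the arm. I'll measure the sleeve-to-shaft offset in the scene view.

```bash
python3 - <<'E'
from h import *
P=np.array([0.5937,0.1862,0.3415])
c=lambda p:(np.array(p)+.5)/3.75-.5+[300,200]
print("sleeve top S bias",S.plane(c((276,251)),.201)-P, S.proj([[P[0],P[1],.201],[P[0],P[1],.151]])) 
for z,p in((.13,(248,358)),(.07,(241,440))): print(S.plane(c(p),z))
# wide scale crop for precise look
im=cv2.imread("pics/s5.png");cv2.imwrite("pics/c6.png",cv2.resize(im[255:330,340:400],(640,800)[::1],interpolation=2)[:600])
im=cv2.imread("pics/t5.png");cv2.imwrite("pics/c6t.png",cv2.resize(im[195:245,205:265],(720,600),interpolation=2))
E
```

```text
sleeve top S bias [-0.0017  0.0069 -0.1405] [[369.7633 264.732 ]
 [367.4245 285.3755]]
[0.5972 0.1882 0.13  ]
[0.596  0.1886 0.07  ]
```

View pics/c6.png

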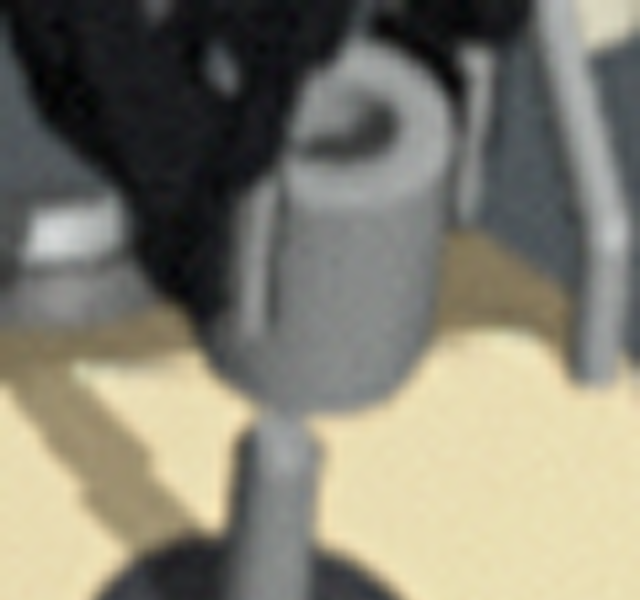

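View pics/c6t.png

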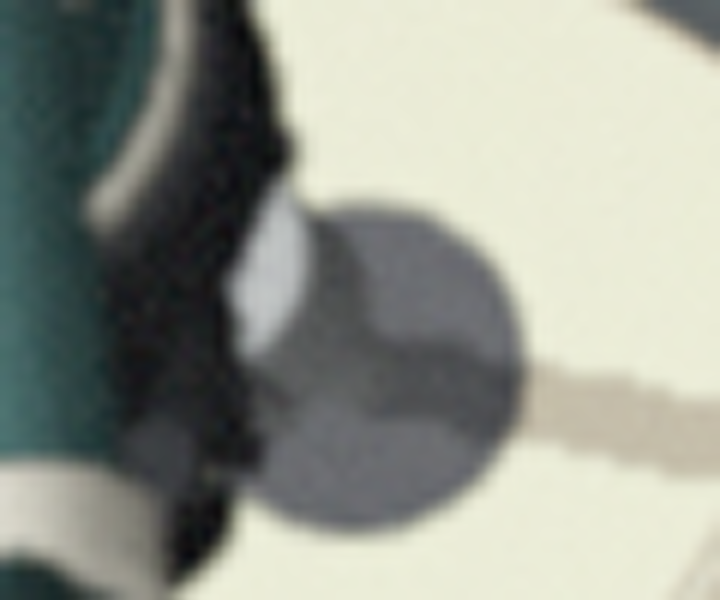

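```bash
python3 - <<'E'
from h import *
P=np.array([0.5937,0.1862])
for z in(.201,.151,.13,.1,.07): print(z,S.proj([[*P,z],[P[0]+.005,P[1],z],[P[0],P[1]+.005,z]]).ravel())
# foot disc centre in initial pictures
for n,C,box,hi in(("scene",S,(335,285,395,340),70),("top",T,(212,200,262,252),115)):
    im=cv2.imread(f"pics/{n}0.png");x0,y0,x1,y1=box
    g=cv2.resize(cv2.cvtColor(im[y0:y1,x0:x1],6),None,fx=6,fy=6,interpolation=2)
    for h in(hi-20,hi,hi+20):
        m=((g<h)*255).astype(np.uint8); m=cv2.morphologyEx(m,cv2.MORPH_OPEN,np.ones((55,55)))
        cs=cv2.findContours(m,0,1)[0]
        if not cs: continue
        e=cv2.fitEllipse(cv2.convexHull(max(cs,key=cv2.contourArea))); p=(np.array(e[0])+.5)/6-.5+[x0,y0]
        print(n,h,p,np.array(e[1])/6,C.plane(p,.07))
E
```

```text
0.201 [369.7633 264.732  367.5686 265.9391 371.7425 266.355 ]
0.151 [367.4245 285.3755 365.3069 286.5932 369.3191 287.0071]
0.13 [366.4921 293.5796 364.4054 294.7999 368.3531 295.2127]
0.1 [365.2079 304.8549 363.1639 306.0776 367.0228 306.4885]
0.07 [363.9769 315.6363 361.9741 316.8597 365.7478 317.2685]
scene 70 [355.4062 316.3014] [15.8394 17.4484] [0.6077 0.1778 0.07  ]
scene 90 [355.289  316.2859] [14.7962 22.8777] [0.6078 0.1776 0.07  ]
top 115 [235.1826 225.8219] [24.0176 26.6764] [0.5948 0.1834 0.07  ]
top 135 [234.898 225.587] [25.4835 27.5054] [0.5953 0.1841 0.07  ]
```

The scene view (with its bias removed) gives the shaft at about (0.5974,0.185). The top view, corrected by the 2.3 mm x offset seen at the grasp, gives (0.5976,0.1845). They agree. Shifting there and lowering to just above the tip.

```bash
python3 -m jog '[[[0.8,-0.14,0.38,0,0,0,0],[0.8,-0.14,0.38,0.8,0,0,0],[0.8,-0.14,0.38,1.5,0,0,0],[0.8,-0.14,0.38,1.5,0,0,0],[0.8,-0.14,0.38,1.5,0,0,0]]]'
python3 - <<'E'
from h import *
s=bot.read_state();print(s["tool_pos"],s["wrist_force"])
c=bot.read_camera("scene")
cv2.imwrite("pics/s7.png",c[:,:,::-1])
cv2.imwrite("pics/c7.png",cv2.resize(c[255:330,335:410],(600,600),interpolation=2)[:,:,::-1])
E
```

```text
time: 5.72
tool_pos: [0.5982, 0.1852, 0.3285]
tcp_rot: [-2.221, -2.221, 0.0]
wrist_force: [0.5, -0.6, -0.2]
width: 0.443
[0.5982 0.1852 0.3285] [ 0.5088 -0.6131 -0.1943]
```

View pics/c7.png

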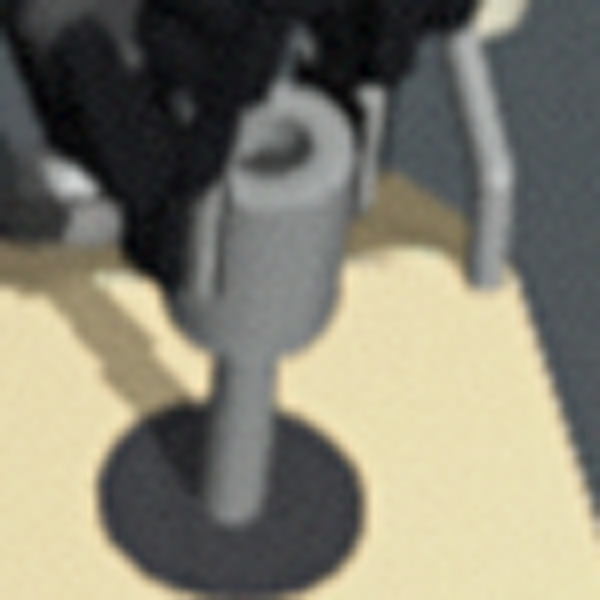

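The crop shows the sleeve's bottom centred at crop x of about 252, against the shaft axis at about 250, so they are aligned to under 1 mm. Lowering carefully and watching the force.

```bash
python3 -m jog '[[[0.8,0,0,0.4,0,0,0],[0.8,0,0,0.8,0,0,0],[0.8,0,0,1.2,0,0,0],[0.8,0,0,1.6,0,0,0],[0.8,0,0,2.0,0,0,0],[0.8,0,0,2.0,0,0,0]]]'
python3 - <<'E'
from h import *
s=bot.read_state();print(s["tool_pos"],s["wrist_force"],s["torque"])
c=bot.read_camera("scene")
cv2.imwrite("pics/c8.png",cv2.resize(c[255:330,335:410],(600,600),interpolation=2)[:,:,::-1])
E
```

```text
time: 6.52
tool_pos: [0.598, 0.1851, 0.3081]
tcp_rot: [-2.221, -2.221, 0.001]
wrist_force: [0.7, 0.3, -1.6]
width: 0.448
[0.598  0.1851 0.3081] [ 0.6936  0.3007 -1.5532] [-0.0181  0.0027 -0.0384]
```

View pics/c8.png

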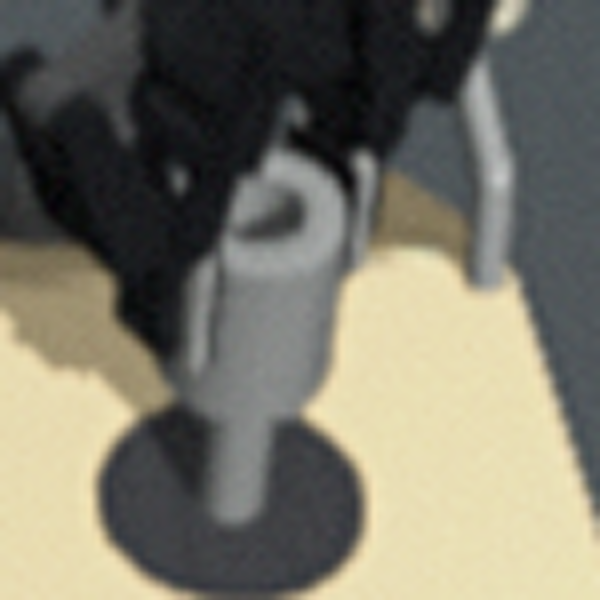

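There is no force and the sleeve is 12 mm below the tip height, so it is on the shaft. Lowering further.

```bash
python3 -m jog '[[[0.8,0,0,0.6,0,0,0],[0.8,0,0,1.2,0,0,0],[0.8,0,0,1.8,0,0,0],[0.8,0,0,2.4,0,0,0],[0.8,0,0,3.0,0,0,0],[0.8,0,0,3.6,0,0,0],[0.8,0,0,4.1,0,0,0],[0.8,0,0,4.1,0,0,0]]]'; python3 -m jog '[[[0.8,0,0,0.2,0,0,0],[0.8,0,0,0.3,0,0,0],[0.8,0,0,0.4,0,0,0],[0.8,0,0,0.5,0,0,0],[0.8,0,0,0.5,0,0,0]]]'
```

```text
time: 7.58
tool_pos: [0.598, 0.1851, 0.267]
tcp_rot: [-2.221, -2.221, 0.002]
wrist_force: [-0.0, 0.5, -1.6]
width: 0.45
time: 8.2
tool_pos: [0.5982, 0.1852, 0.2626]
tcp_rot: [-2.221, -2.221, 0.0]
wrist_force: [-0.8, 0.2, -1.4]
width: 0.45
```

```bash
python3 -m jog '[[[0.8,0,0,0.1,0,0,0],[0.8,0,0,0.2,0,0,0],[0.8,0,0,0.25,0,0,0],[0.8,0,0,0.25,0,0,0]]]'; python3 -m jog '[[[0.8,0,0,0.1,0,0,0],[0.8,0,0,0.2,0,0,0],[0.8,0,0,0.2,0,0,0]]]'
```

```text
time: 8.7
tool_pos: [0.5983, 0.1852, 0.2606]
tcp_rot: [2.221, 2.221, 0.0]
wrist_force: [-1.5, -0.4, 1.8]
width: 0.45
time: 9.07
tool_pos: [0.5983, 0.1852, 0.2605]
tcp_rot: [2.221, 2.221, 0.0]
wrist_force: [-7.2, -1.6, 11.9]
width: 0.452
```

The tool stopped at TCP z of 0.2605, exactly the predicted seating height, with 12 N upward. A quick look, then release.

```bash
python3 -m jog '[[[0.8,0,0,-0.15,0,0,0],[0.6,0,0,-0.15,0,0,0],[0.3,0,0,-0.15,0,0,0],[0.1,0,0,-0.15,0,0,0],[0.1,0,0,-0.15,0,0,0],[0.1,0,0,-0.15,0,0,0],[0.1,0,0,-0.15,0,0,0],[0.1,0,0,-2,0,0,0],[0.1,0,0,-5,0,0,0],[0.1,0,0,-9,0,0,0],[0.1,0,0,-12,0,0,0],[0.1,0,0,-12,0,0,0]]]'
python3 - <<'E'
from h import *
s=bot.read_state();print(s["tool_pos"],s["wrist_force"],s["q"])
c=bot.read_camera("scene")
cv2.imwrite("pics/c9.png",cv2.resize(c[200:350,270:420],(600,600),interpolation=2)[:,:,::-1])
E
```

```text
time: 10.58
tool_pos: [0.5995, 0.1855, 0.3836]
tcp_rot: [2.218, 2.218, 0.012]
wrist_force: [-0.3, 0.7, 1.3]
width: 0.898
[0.5995 0.1855 0.3836] [-0.2528  0.7155  1.3248] [ 0.2604  0.186   1.7378 -0.      1.209   0.2604]
```

View pics/c9.png

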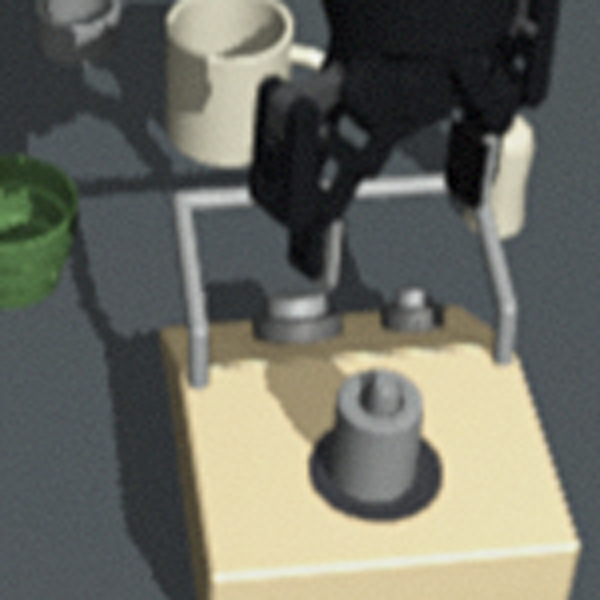

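The sleeve sits on the deck at crop (377,440) with the shaft poking through, and the bystanders are undisturbed. Next I'll check the start button's position and plan a tilted approach under the bail. Closed fingers are about 29 mm × 22 mm. I'll tilt 45° so the gripper body clears the bar.

```bash
python3 - <<'E'
from h import *
a=np.radians(59); M=np.array([[np.cos(a),-np.sin(a),0],[np.sin(a),np.cos(a),0],[0,0,1]]); O=np.array([.598,.185,0])-M@[.055,0,0]
w=lambda *p:O+M@np.array(p)
pts=[w(-.082,-.016,.054),w(-.082+.0126,-.016,.036),w(-.092,-.076,.115),w(-.092,.076,.115),w(.055,0,.13)]
b=np.array([-.0023,0,0])
im=cv2.imread("pics/top0.png")[175:305,185:330]; k=4; im=cv2.resize(im,None,fx=k,fy=k,interpolation=2)
for p in T.proj(np.array(pts)+b): 
    q=(p+.5-[185,175])*k-.5; cv2.drawMarker(im,tuple(int(v) for v in q),(0,0,255),0,12,1); print(p)
cv2.imwrite("pics/c10.png",im)
print("start",pts[0],"bail",pts[2:4])
th=np.radians(45); z=M@[np.sin(th),0,-np.cos(th)]; 
tip=pts[0]
for sgn in(1,-1):
    y=sgn*M@np.array([0,1,0.]); R=Ro.from_matrix(np.c_[np.cross(y,z),y,z])
    go(tip-z*(.173+.12),tip-z*(.173+.02),R=R)
    print("R",R.as_rotvec(),"TCP hover",tip-z*.293,"near",tip-z*.193)
E
```

```text
[291.4058 251.843 ]
[287.3867 249.8155]
[307.859 227.01 ]
[269.623  288.9866]
[228.4656 220.775 ]
start [0.5412 0.0593 0.054 ] bail [array([0.5874, 0.0199, 0.115 ]), array([0.4571, 0.0981, 0.115 ])]
shift cm [-30.3714 -16.4875  11.8713]
shift cm [-24.3191 -12.8786  18.9668]
turn [-1.0022 -0.2736 -2.4281]
R [-1.1881  2.1     0.4921] TCP hover [ 0.4344 -0.1183  0.2612] near [ 0.4709 -0.0577  0.1905]
shift cm [-30.3714 -16.4875  11.8713]
shift cm [-24.3191 -12.8786  18.9668]
turn [-0.2084  0.7633  0.5142]
R [-2.2618 -1.2797 -0.9369] TCP hover [ 0.4344 -0.1183  0.2612] near [ 0.4709 -0.0577  0.1905]
```

View pics/c10.png

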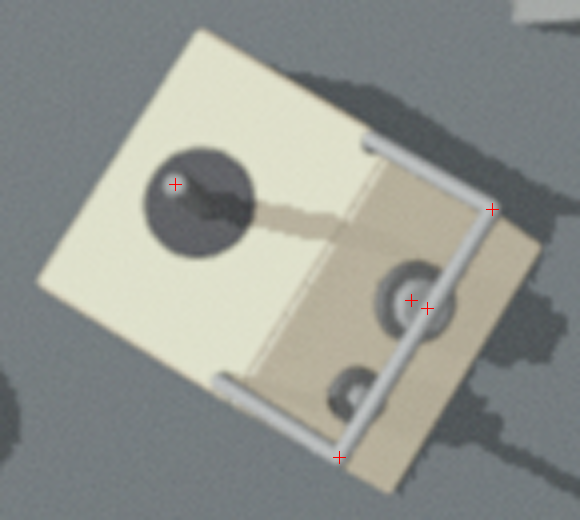

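The projected shaft and bail crosses land on the picture (bail corners at (491,208) and (340,457)). The start button's visible face is centred about 4 mm rearward of the nominal point, so I'll aim 2 mm rearward, well inside the 32 mm face. Moving to a tilted hover in front of the mill.

```bash
python3 -m jog '[[[1,-5,-3,0,0,0,0],[1,-10,-5.5,0,0,0,0],[1,-15,-8,0,0,0,0],[1,-20,-11,0,-0.035,0.127,0.086],[1,-25,-13.5,0,-0.07,0.254,0.171],[1,-30.2,-16.4,0,-0.104,0.382,0.257],[1,-30.2,-16.4,3,-0.139,0.509,0.343],[1,-30.2,-16.4,6,-0.174,0.636,0.428],[1,-30.2,-16.4,9,-0.208,0.763,0.514],[1,-30.2,-16.4,11,-0.208,0.763,0.514],[1,-30.2,-16.4,11.8,-0.208,0.763,0.514],[1,-30.2,-16.4,11.8,-0.208,0.763,0.514]]]'
python3 - <<'E'
from h import *
s=bot.read_state();print(s["tool_pos"],s["tcp_rot"],s["wrist_force"],s["q"],s["width"])
c=bot.read_camera("scene");t=bot.read_camera("top")
cv2.imwrite("pics/c11.png",np.hstack([cv2.resize(c[130:330,260:460],(400,400),interpolation=2),cv2.resize(t[180:380,200:400],(400,400),interpolation=2)])[:,:,::-1])
z=Ro.from_rotvec(s["tcp_rot"]).apply([0,0,1]);tip=s["tool_pos"]+.173*z
print("tip",tip,"z",z, "to button", Ro.from_rotvec(s["tcp_rot"]).inv().apply(np.array([.5422,.061,.054])-tip)*100)
E
```

```text
time: 12.12
tool_pos: [0.434, -0.1165, 0.2596]
tcp_rot: [-2.263, -1.278, -0.928]
wrist_force: [0.8, -0.1, 0.5]
width: 0.001
[ 0.434  -0.1165  0.2596] [-2.2628 -1.2779 -0.9283] [ 0.8019 -0.1111  0.5348] [-0.5967  0.0247  2.2803  0.9017  1.1116 -0.5901] 0.0009382678666750331
tip [ 0.4961 -0.0117  0.1368] z [ 0.3592  0.606  -0.7097] to button [ 0.2774  0.2567 11.9349]
```

View pics/c11.png

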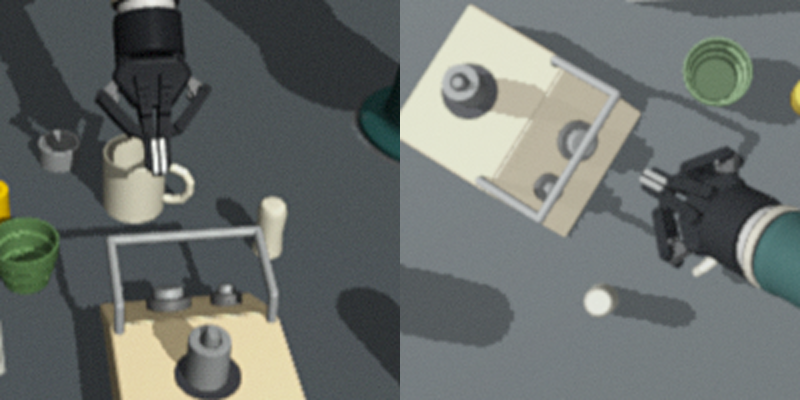

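The closed fingertips line up with the start button in both views. In the top crop the tip is at (655,180) and the button at (578,140), and the bar stays above. Advancing along the tool axis.

```bash
python3 -m jog '[[[1,0.28,0.26,2.5,0,0,0],[1,0.28,0.26,5,0,0,0],[1,0.28,0.26,7,0,0,0],[1,0.28,0.26,9,0,0,0],[1,0.28,0.26,10,0,0,0],[1,0.28,0.26,10.4,0,0,0],[1,0.28,0.26,10.4,0,0,0]]]'
python3 - <<'E'
from h import *
s=bot.read_state();print(s["wrist_force"])
c=bot.read_camera("scene");t=bot.read_camera("top")
cv2.imwrite("pics/c12.png",np.hstack([cv2.resize(c[215:315,300:400],(400,400),interpolation=2),cv2.resize(t[200:300,240:340],(400,400),interpolation=2)])[:,:,::-1])
z=Ro.from_rotvec(s["tcp_rot"]).apply([0,0,1]);tip=s["tool_pos"]+.173*z
print("tip",tip,"z",z, "to button", Ro.from_rotvec(s["tcp_rot"]).inv().apply(np.array([.5422,.061,.054])-tip)*100)
E
```

```text
time: 13.1
tool_pos: [0.4751, -0.0535, 0.1883]
tcp_rot: [-2.263, -1.279, -0.93]
wrist_force: [-0.3, 0.2, 0.9]
width: -0.001
[-0.2616  0.2103  0.9036]
tip [0.5375 0.0512 0.0655] z [ 0.3604  0.6053 -0.7098] to button [-0.0434 -0.0955  1.5839]
```

View pics/c12.png

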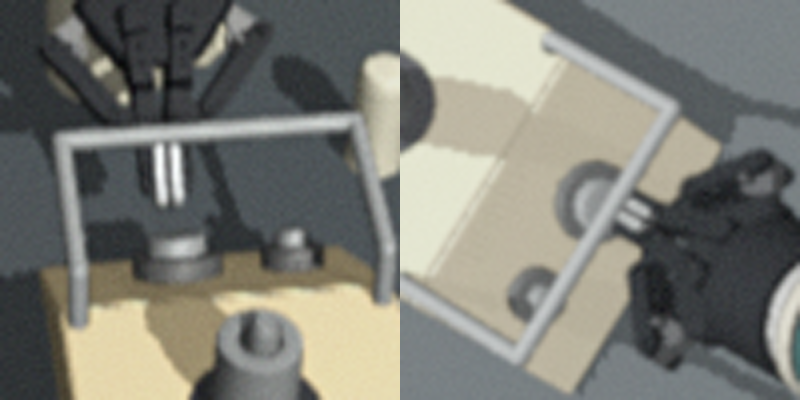

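The fingers pass under the bar, centred on the start button in both views. Pressing in small, force-checked steps.

```bash
python3 -m jog '[[[1,0,0,0.6,0,0,0],[1,0,0,1.1,0,0,0],[1,0,0,1.4,0,0,0],[1,0,0,1.6,0,0,0],[1,0,0,1.6,0,0,0]]]'; python3 -m jog '[[[1,0,0,0.2,0,0,0],[1,0,0,0.3,0,0,0],[1,0,0,0.3,0,0,0]]]'
```

```text
time: 13.82
tool_pos: [0.4807, -0.0439, 0.1767]
tcp_rot: [-2.264, -1.279, -0.929]
wrist_force: [-2.1, -3.0, 0.2]
width: -0.0
time: 14.2
tool_pos: [0.4818, -0.0422, 0.1747]
tcp_rot: [-2.264, -1.279, -0.93]
wrist_force: [-3.9, -4.3, 1.6]
width: -0.002
```

```bash
python3 - <<'E'
from h import *
s=bot.read_state();print(s["wrist_force"],s["torque"])
c=bot.read_camera("scene");t=bot.read_camera("top")
cv2.imwrite("pics/c13.png",np.hstack([cv2.resize(c[240:300,320:380],(400,400),interpolation=2),cv2.resize(t[215:275,260:320],(400,400),interpolation=2)])[:,:,::-1])
z=Ro.from_rotvec(s["tcp_rot"]).apply([0,0,1]);tip=s["tool_pos"]+.173*z
print("tip",tip,"to button", Ro.from_rotvec(s["tcp_rot"]).inv().apply(np.array([.5422,.061,.054])-tip)*100)
E
```

```text
[-3.8846 -4.336   1.6443] [-0.6706  0.5257  0.0595]
tip [0.5441 0.0624 0.0519] to button [-0.0049 -0.093  -0.3061]
```

View pics/c13.png

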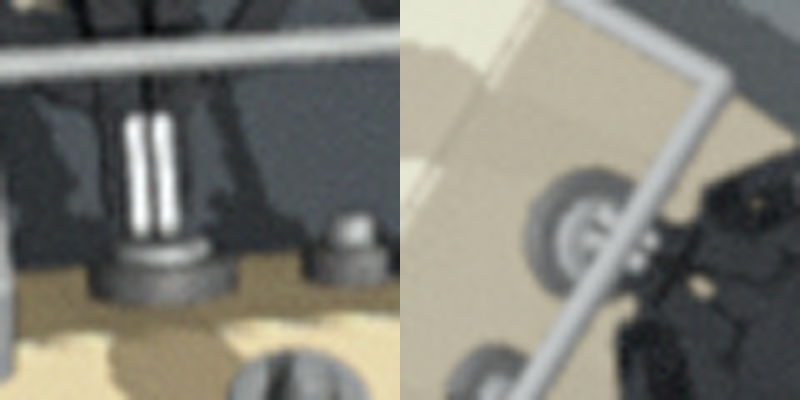

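The tips are on the start button's face, which is partly sunk, and the bar and small button are clear. Pressing on to the stop.

```bash
python3 -m jog '[[[1,0,0,0.15,0,0,0],[1,0,0,0.25,0,0,0],[1,0,0,0.25,0,0,0]]]'; python3 -m jog '[[[1,0,0,0.1,0,0,0],[1,0,0,0.15,0,0,0],[1,0,0,0.15,0,0,0]]]'
```

```text
time: 14.68
tool_pos: [0.4825, -0.0413, 0.1736]
tcp_rot: [-2.264, -1.281, -0.93]
wrist_force: [-11.2, -11.6, 11.3]
width: 0.0
time: 15.05
tool_pos: [0.4827, -0.0411, 0.1732]
tcp_rot: [-2.263, -1.282, -0.931]
wrist_force: [-21.9, -19.9, 21.0]
width: -0.002
```

```bash
python3 - <<'E'
from h import *
s=bot.read_state();print(s["wrist_force"])
c=bot.read_camera("scene");t=bot.read_camera("top")
cv2.imwrite("pics/c14.png",np.hstack([cv2.resize(c[240:300,320:380],(400,400),interpolation=2),cv2.resize(t[215:275,260:320],(400,400),interpolation=2)])[:,:,::-1])
E
python3 -m jog '[[[1,0,0,-0.5,0,0,0],[1,0,0,-1.5,0,0,0],[1,0,0,-3,0,0,0],[1,0,0,-3,0,0,0]]]'
python3 - <<'E'
from h import *
c=bot.read_camera("scene");t=bot.read_camera("top")
cv2.imwrite("pics/c15.png",np.hstack([cv2.resize(c[240:300,320:380],(400,400),interpolation=2),cv2.resize(t[215:275,260:320],(400,400),interpolation=2)])[:,:,::-1])
E
```

```text
[-21.8726 -19.8931  20.9596]
time: 15.65
tool_pos: [0.4728, -0.0585, 0.1944]
tcp_rot: [-2.264, -1.279, -0.932]
wrist_force: [0.1, -0.4, -0.4]
width: 0.001
```

View pics/c14.png

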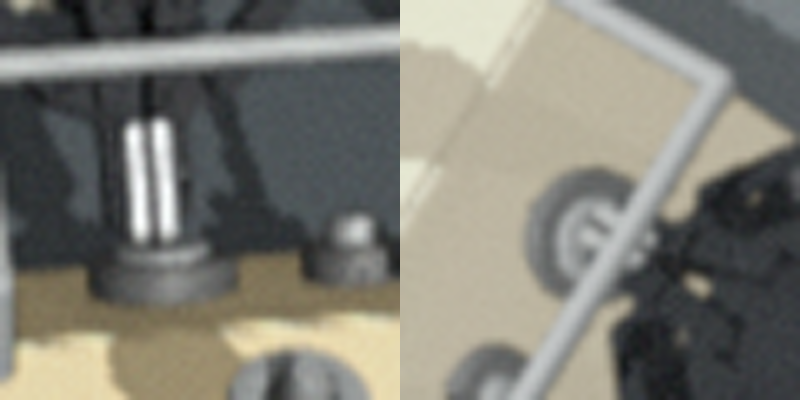

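View pics/c15.png

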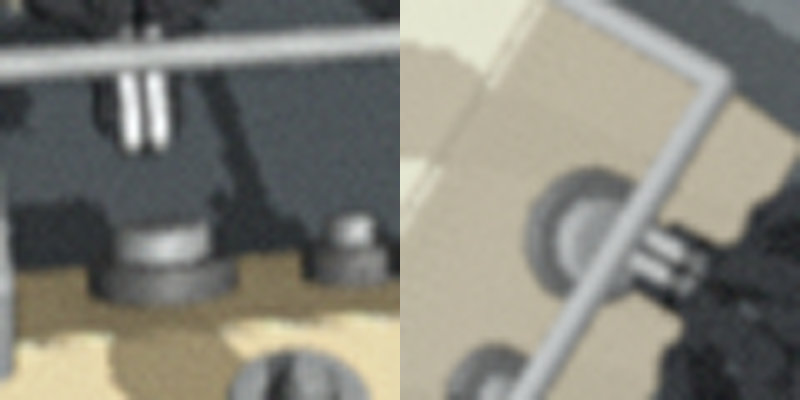

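The button went fully down: its face sank about 3 px (roughly 5.5–6 mm) before a stiff 36 N stop. It has sprung back, and its top edge is again at crop y of about 222. Retreating and doing a last check.

```bash
python3 -m jog '[[[1,0,0,-3,0,0,0],[1,0,0,-6,0,0,0],[1,0,0,-10,0,0,0],[1,0,0,-14,0,0,0],[1,0,0,-14,0,0,0],[1,0,0,-14,0,0,0]]]'
python3 - <<'E'
from h import *
c=bot.read_camera("scene");t=bot.read_camera("top")
cv2.imwrite("pics/c16.png",np.hstack([cv2.resize(c[130:370,170:420],(400,384),interpolation=2),cv2.resize(t[130:370,200:450],(400,384),interpolation=2)])[:,:,::-1])
s=bot.read_state();print(s["wrist_force"],np.abs(s["joint_vel"]).max())
E
```

```text
time: 16.5
tool_pos: [0.4218, -0.142, 0.2919]
tcp_rot: [-2.263, -1.278, -0.929]
wrist_force: [-1.0, 0.6, -0.6]
width: 0.002
[0.0336 0.4288 0.4787] 0.006218439785091366
```

View pics/c16.png

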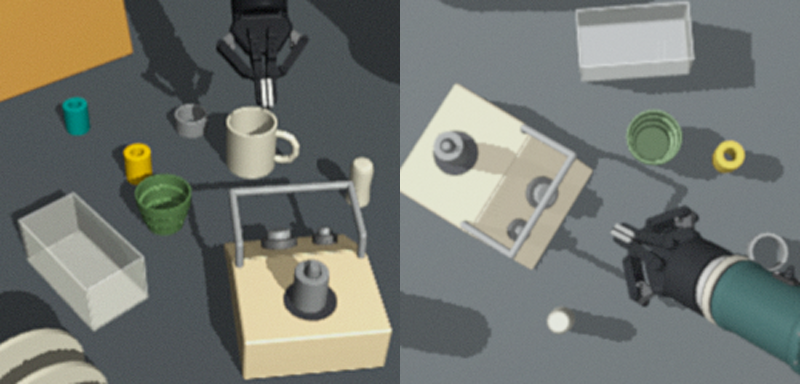

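The sleeve is seated at scene crop (310,285), both buttons are up, the bystanders stand where they were, and the robot touches nothing.

```bash
python3 -c "
from workcell import bot
print(bot.finish_job())"
```

```text
the job is handed in; nothing more can be done
None
```

The sleeve is on the shaft and was seated before I let it go. I then pressed the start button to its stop and it sprang back. The job was handed in at about 16.6 s of the 56 s allowed.

- **Sleeve:** I gripped the grey thick-walled sleeve, not the yellow or turquoise look-alikes. It stopped on the deck at TCP z 0.2605, the predicted height, with 12 N of contact. The shaft showed through the top afterwards.
- **Start button:** I pressed it under the handle with closed fingers tilted 45°, until a stiff stop at about 36 N at the wrist. I had no joint reading, so "fully down" rests on that stop and on the face sinking about 5.5–6 mm in the picture.
- **Last picture:** Both buttons are up, and the mill and the bystanders in view look unmoved. The jar was outside the last crops, but nothing went near it. The wrist force was about zero.
- **Disagreements:** The scene camera read about 7 mm off in y and the top camera about 2 mm off in x. I corrected both using the gripper and sleeve. The start button also appeared about 4 mm rearward of its nominal point, so I aimed 2 mm rearward.

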